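Measure the bore in a clamped carving with a depth gauge and show the reading

ROBOT

A 7-joint arm with a two-finger parallel gripper is mounted at the origin on the work surface. World frame = base frame: x ahead of the robot, y to its left, z up, the work surface at z = 0. Lengths are in m, angles in rad, forces in N, time in s.
With the tool pointing down it reaches from about 0.35 to 0.9 m from the base axis. Payload 7.2 kg.
Tool frame: the origin (TCP) lies midway between the tips of the shut fingers; the grasp point (between the pads) lies 19 mm behind it (arm.grip_depth is the distance from the TCP to the grasp point, in m); z points along the fingers, y is the line along which they close (so a half turn about z gives the same grasp; the last joint's range is limited). The gripper opens to 85 mm and grips with 20 to 120 N. Pads are 22 mm wide; open, the fingers measure 114 mm over their backs; the gripper's body (76 mm by 85 mm) begins 54 mm behind the grasp point. The pads swing forward as they close: fully open they stand 13 mm farther back than shut.
Start: joints at [-1.261, 0.411, -0.013, 1.596, 0.006, 1.134, -0.082], TCP at [0.231, 0.581, 0.231] pointing down, gripper open.
Joint ranges: [-2.95, 2.95], [-0.29, 1.99], [-1.47, 1.44], [0.14, 2.54], [-1.03, 4.17], [0.13, 1.85], [-2.86, 2.86]. Speed limits (rad/s): [2.39, 2.39, 3.01, 3.01, 3.14, 3.14, 3.14].

INTERFACE

Orientations are given as a unit quaternion [w, x, y, z].
In Python, from rig import arm gives the robot as it stands. The module is installed in compiled form; this text tells all that it offers.
- The arm moves only by the tool play_rows, never from a script. Its argument "commands" is text: rows parted by semicolons, each of 5 numbers parted by spaces: the shift along the tool's x, y, z in mm, then the turn about the tool's z in rad, then the opening, from 0 (shut) to 1 (fully open). A call has exactly 5 rows; each row is the pose to reach, as a shift and turn from the pose commanded when the call began, along the tool's axes at that moment; what a row does not reach only later rows make up. A row lasts 1/8 s, in which the tool goes at most 62.5 mm and 10.7 degrees, less where a joint would pass 70% of its speed; a pose out of reach is approached as far as the arm can. A call with a gripper value outside its range is refused whole. The fingers move at their own pace and stop on an object; "newtons" is the grip in N (left out, the last holds). Time passes only in rows, so rows that repeat a pose let the fingers close, or fill a call up. It gives the time, the measured TCP pose, the force, the opening and the grip force at its end, in the units of the state.
- arm.get_obs(): the state, without advancing time (a new reading comes with each control period).
- arm.capture(name): name is "side" or "top" or "wrist"; returns a dict with "pixels" (400x640x3 uint8, red, green, blue), "fx", "fy", "cx", "cy" (pixels), "eye" and "rotation" of the camera in the world; the wrist camera has in their place "mount" (4x4, takes a point from camera to tool coordinates, whose origin is the TCP and whose axes are the flange's). Camera axes: x right, y up, looking along -z (the intrinsics and any distortion apply to the point x, -y, -z); pixel columns grow to the right and rows downward; lengths in m; the calibration is good to about 2 mm. A picture is of the moment at which its call begins: read the wrist's pose just before it. There is no depth.
- arm.close_job(): hands the job in; it is judged then, once.
The state is a dict: "t": time; "q": joint angles; "qvel": joint speeds; "joint_torque": joint torques, N m; "eef_pos": TCP position; "ee_rot": TCP orientation; "force": force on the tool from outside, world axes, zero at the start; "moment": the same for the moment, N m; "opening": finger opening in m; "grip_force": force on a finger pad.
Only numpy, scipy, OpenCV 4.12 (cv2) and the standard library are available. Lean on these libraries where they do the work, as an engineer would, in place of code of your own. Each camera call takes 0.05 s, during which the arm holds its last target. There are 200 camera calls.

TASK

Check the depth of the hole bored in the carving that is clamped in the bench vise: take the depth gauge (the thin graduated rod with the sliding collar) out of the tool rest, slide it gently down the steel guide tube until the tip stands on the bottom of the hole with the collar stopped flat against the tube's mouth, and draw it right out again without shifting the collar. Then bring it over the full-size drawing on the bench and finish while still holding it there, level and still, about 10 cm above the paper, with its tip over the bottom of the drawn hole and its collar over the drawn tube mouth, so that the reading can be compared; do not put it down or let go. Leave the other tools and things on the bench where they are.

Things in the scene. Friction and masses are not known exactly. Their poses are not given: they have to be found in the camera images.
- gauge: Depth gauge, loose, 110 g. Dark wooden handle 22 x 22 x 100 mm, then an aluminium rod 8 mm thick, 130 mm long, round tip, black rings every 10 mm. Origin: middle of the handle on the rod's axis; x runs to the tip (x = 180 mm). Starts level in any of the rest's 3 notches, axis 45 mm above the bench, tip towards -y, two handle faces upright; the middle 40 mm of the handle is free for fingers.
- gauge_tip (a point): The tip of the gauge rod, 180 mm along x from the gauge's origin. Axes as the gauge's.
- collar (a joint): Sliding brass collar on the gauge rod (24 mm across, 14 mm long), held by friction of about 2.5 N so that it stays where it is pushed. Value: distance in m from the rod's tip to the collar's front face (the face towards the tip), 0 to 0.115, growing as the collar is pushed towards the handle. It starts between 0.012 and 0.035.
- collar_face (a point): Centre of the collar's front face, on the rod's axis. Axes as the gauge's.
- rest: Wooden tool rest, fixed, 215 (x) by 180 mm (y), with 3 notches 65 mm apart in x; tools lie along its y, handles at +y. Two rails, up to 49 mm high, carry each tool: one under the handle's rear end (between 27 and 55 mm behind the gauge's origin), one under the rod (between 85 and 113 mm ahead). Base board 10 mm thick. Origin: centre of its underside.
- vise: Bench vise on a wooden board, fixed, holding the carving (a rough wooden figure lying head down, about 280 mm long, with a square base 96 x 92 mm). The board and the figure lie on the -y side of the origin; jaws up to 172 mm high. Origin: on the bench straight below the guide tube's mouth; z up.
- tube_mouth (a point): Centre of the mouth of the steel guide tube (30 mm outside, 15 mm proud of the plate on the figure's base), 225 mm above the bench. Its z points out along the bore's axis, rising 25 degrees from level, towards +y at yaw 0: the gauge enters along -z. Tube and bore are one straight hole 12 mm wide; a 4 mm deep lead-in opens to 18 mm. The figure's 96 x 92 mm base begins 23 mm behind the mouth.
- bore_bottom (a point): Centre of the solid bottom of the bore, on its axis, 72 mm from the tube's mouth. Axes as tube_mouth's.
- drawing: Full-size drawing, a sheet of paper 148 mm (x) by 210 mm (y), 1 mm thick, taped to the bench, fixed, showing in section the figure's base, the tube and the bore along the middle of the sheet, running along its y. Origin: centre of its underside.
- drawn_mouth (a point): On the paper: centre of the drawn tube's mouth, at y = +45 mm of the drawing. Axes as the drawing's.
- drawn_bottom (a point): On the paper: the drawn bottom of the bore (a short thick line; the drawn bore is shaded grey), at y = -27 mm of the drawing, 72 mm from the drawn mouth. Axes as the drawing's.
- gouge: Bystander: carving gouge in another notch of the tool rest, turned wooden handle about 24 mm thick, steel shank and 18 mm wide blade. Origin and axes as the gauge's.
- rasp: Bystander: round rasp in another notch of the tool rest, turned wooden handle about 24 mm thick and a plain dark steel rod without a collar. Origin and axes as the gauge's.
- mallet: Bystander: round carver's mallet standing on its head, 90 mm thick, 253 mm high, to the right. Origin: centre of its underside.
- whetstone: Bystander: whetstone on a wooden block, 70 x 200 x 34 mm, beyond the tool rest. Origin: centre of its underside.
- offcut: Bystander: wooden offcut, 90 x 45 x 40 mm, in front of the vise. Origin: centre of its underside.
- wax_tin: Bystander: low round tin, 76 mm across, 45 mm high. Origin: centre of its underside.
- glue: Bystander: closed glue bottle, 64 mm across, 170 mm high, beyond the tool rest. Origin: centre of its underside.
- brush: Bystander: hand brush lying at the far side of the bench. Origin: underside of its middle.

How it is judged:
On the way, in this order (a step that is already met when the one before it is completed fails the run):
1. rod on the bottom of the bore, collar stopped at the tube mouth (distance between gauge_tip and bore_bottom below 0.004 m and z of collar_face in the frame of tube_mouth between -0.003 and 0.003 m and horizontal distance between collar_face and tube_mouth below 0.005 m), for 0.2 s.
2. the rod is drawn out of the guide tube (z of gauge_tip in the frame of tube_mouth above 0.01 m), for 0.1 s.
At the end, for the whole second after the job is handed in: Fingers hold the gauge, still and clear of all else: level within 0.1 rad, handle and tip 50 to 160 mm above the bench, tip within 20 mm (horizontally) of the drawn bottom, collar face within 20 mm of the drawn mouth, collar still 69 to 75 mm from the tip (value of joint collar between 0.069 and 0.075 m and angle between gauge's own x axis and vertical between 1.4708 and 1.6708 rad and height (world z) of gauge_tip between 0.05 and 0.16 m and height (world z) of gauge between 0.05 and 0.16 m and horizontal distance between gauge_tip and drawn_bottom below 0.02 m and horizontal distance between collar_face and drawn_mouth below 0.02 m and contact force between gauge and the fingers above 2 N and contact force between gauge and rest below 0.1 N and contact force between gauge and vise below 0.1 N and contact force between gauge and drawing below 0.1 N and contact force between gauge and gouge below 0.1 N and contact force between gauge and rasp below 0.1 N and linear speed of gauge below 0.03 m/s); the arm keeps its last pose, push and grip.
It fails at once if another tool or thing on the bench is moved by more than 30 mm (distance of any of gouge, rasp, mallet, whetstone, offcut, wax_tin, glue, brush from where it was at the start of the episode above 0.03 m).
It fails at once if the gauge is forced into the carving with more than 60 N (contact force between gauge and vise above 60 N).
It also fails if it takes over 43 s, if anything falls off the work surface, if the arm or the gripper's body presses on something with over 40 N, if the wrist force passes 120 N, or if a joint passes its speed limit or range.

## Working session

There is one attempt and no reset: what is moved stays moved. The work goes in short steps, Python scripts to look and compute and a tool call to move; the robot and the scene stay as the last step left them, time stands still between calls to the robot, and variables do not carry over. Pictures are saved under pics/ and viewed, at most 10 in all, crops included, and the job is handed in when it is done.

Besides the shell and the picture viewer there is one more tool, called by a JSON object that holds its "op" and its "data". play_rows: Moves the arm, as the interface text tells. Its arguments: {"type":"object","properties":{"commands":{"type":"string"},"newtons":{"type":"number"}},"required":["commands"]}

```bash
mkdir -p pics; cat > h.py <<'E'
import numpy as np, cv2
from rig import arm
from scipy.spatial.transform import Rotation as R
def cap(n,fn=None):
    o=arm.get_obs(); c=arm.capture(n)
    q=o["ee_rot"]; Rt=R.from_quat([q[1],q[2],q[3],q[0]]).as_matrix()
    if "mount" in c:
        M=np.array(c["mount"]); c["eye"]=Rt@M[:3,3]+o["eef_pos"]; c["rotation"]=Rt@M[:3,:3]
    if fn: cv2.imwrite("pics/"+fn,c["pixels"][:,:,::-1])
    return c
def K(c): return np.array([[c["fx"],0,c["cx"]],[0,c["fy"],c["cy"]],[0,0,1.]])
def D(c):
    d=c.get("distortion",c.get("dist")); return None if d is None else np.array(d,float)
def ray(c,uv):
    p=cv2.undistortPoints(np.array([[uv]],float),K(c),D(c))[0,0]
    d=np.array(c["rotation"])@np.array([p[0],-p[1],-1.]); return np.array(c["eye"]),d/np.linalg.norm(d)
def onplane(c,uv,z):
    e,d=ray(c,uv); return e+d*(z-e[2])/d[2]
def tri(c1,u1,c2,u2):
    e1,d1=ray(c1,u1); e2,d2=ray(c2,u2)
    s=np.linalg.lstsq(np.c_[d1,-d2],e2-e1,rcond=None)[0]
    a,b=e1+s[0]*d1,e2+s[1]*d2; return (a+b)/2,np.linalg.norm(a-b)
def proj(c,P):
    p=np.array(c["rotation"]).T@(np.array(P)-np.array(c["eye"])); p=np.array([p[0],-p[1],-p[2]])
    return cv2.projectPoints(p[None],np.zeros(3),np.zeros(3),K(c),D(c))[0].ravel()
E
python3 - <<'E'
from h import *
import pickle
o=arm.get_obs(); print(o["t"],o["eef_pos"],o["ee_rot"],o["opening"],arm.grip_depth)
for n in("side","top","wrist"):
    c=cap(n,n+"0.png"); print({k:v for k,v in c.items() if k!="pixels"}); pickle.dump(c,open(n+"0.pkl","wb"))
E
```

```text
0.0 [0.23040452 0.5804253  0.23041813] [-9.80814781e-05  1.87770603e-01  9.82212545e-01 -8.41007021e-04] 0.08522750670920652 0.0187
{'fx': 489.6860353954684, 'fy': 489.6860353954684, 'cx': 318.8450003869876, 'cy': 201.58063704410574, 'eye': array([-0.24648519, -1.01234806,  1.01707915]), 'rotation': array([ 0.82989401,  0.44790966, -0.14795362, -0.29793053])}
{'fx': 376.5348621620156, 'fy': 376.5348621620156, 'cx': 319.88155813575963, 'cy': 200.60905814343045, 'eye': array([ 0.34000345, -0.02907545,  1.27280704]), 'rotation': array([ 0.70610866,  0.07459468, -0.05904496, -0.70168361])}
{'fx': 292.8632316996243, 'fy': 292.8632316996243, 'cx': 320.1469581240102, 'cy': 194.90906556348597, 'mount': array([[ 7.45575925e-04,  9.58309073e-01,  2.85732679e-01,
         7.35063769e-02],
       [ 9.99999698e-01, -6.51214753e-04, -4.25260047e-04,
         2.58641427e-04],
       [-2.21457225e-04,  2.85732910e-01, -9.58309269e-01,
        -1.41366939e-01],
       [ 0.00000000e+00,  0.00000000e+00,  0.00000000e+00,
         1.00000000e+00]]), 'eye': array([0.16224487, 0.60804954, 0.37188759]), 'rotation': array([[ 0.36816274, -0.89110953, -0.2652923 ],
       [ 0.92976054,  0.35247658,  0.10632783],
       [-0.00124042, -0.28580425,  0.95828722]])}
```

View pics/top0.png

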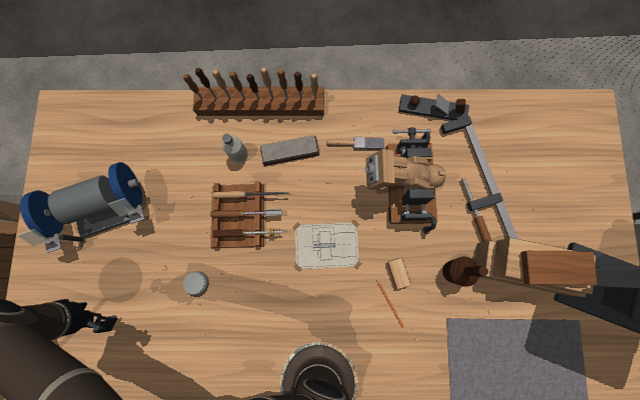

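View pics/side0.png

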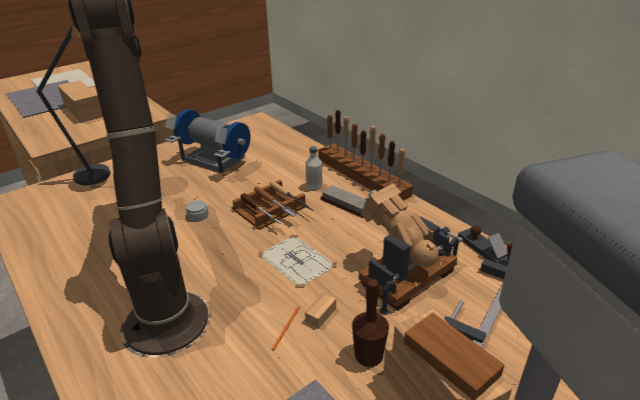

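```bash
python3 - <<'E'
s=open('h.py').read()
s=s.replace('''    if fn:''','''    else:
        r=c["rotation"]; c["rotation"]=R.from_quat([r[1],r[2],r[3],r[0]]).as_matrix()
    if fn:''')
open('h.py','w').write(s)
from h import *
t=cap("top"); s=cap("side")
a=cv2.resize(t["pixels"][130:280,195:455],(780,450),interpolation=cv2.INTER_CUBIC)
b=s["pixels"][170:270,225:325]; b2=s["pixels"][170:270,345:445]
cv2.imwrite("pics/t1.png",a[:,:,::-1])
print("gauge handle c",onplane(t,(226,235),.045),"collar",onplane(t,(266,233),.045),"drawing",onplane(t,(326.5,246),0.001),"tube",onplane(t,(375,168),.225))
print("rest corners",[onplane(t,u,.02).round(3) for u in [(211,247),(265,245),(214,184),(262,182)]])
E
```

```text
gauge handle c [0.45897458 0.30619833 0.045     ] collar [0.46634948 0.17475196 0.045     ] drawing [ 0.428363   -0.02349569  0.001     ] tube [ 0.63674026 -0.16266217  0.225     ]
rest corners [array([0.421, 0.361, 0.02 ]), array([0.429, 0.181, 0.02 ]), array([0.637, 0.364, 0.02 ]), array([0.644, 0.199, 0.02 ])]
```

View pics/t1.png

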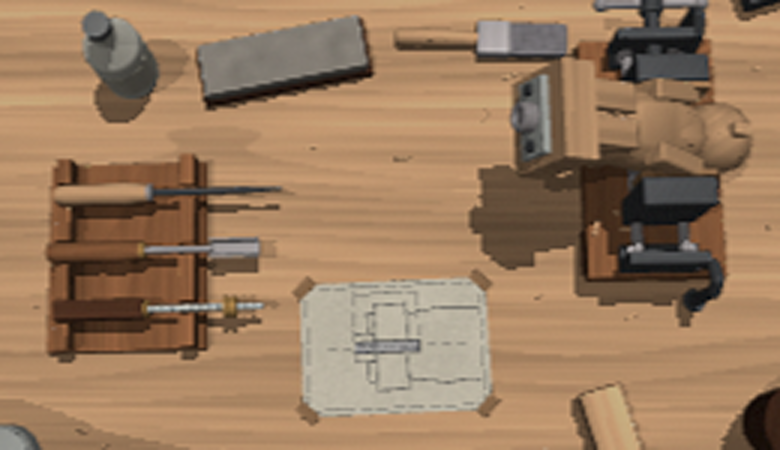

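```bash
cat >> h.py <<'E'
def shift(P,yaw_x):
    """rows: shift in tool axes (mm) and turn from present pose to TCP at P with tool x at world angle yaw_x (deg)"""
    o=arm.get_obs(); q=o["ee_rot"]; Rt=R.from_quat([q[1],q[2],q[3],q[0]]).as_matrix()
    a=np.arctan2(Rt[1,0],Rt[0,0]); t=(a-np.radians(yaw_x)+np.pi)%(2*np.pi)-np.pi
    return (Rt.T@(np.array(P)-o["eef_pos"])*1000).round(1),round(t,3)
E
python3 - <<'E'
from h import *
t=cap("top")
f=lambda u,z:onplane(t,(195+u[0]/3,130+u[1]/3),z)
h0,h1,c,tip=[f(u,.045) for u in[(53,310),(143,310),(231,306),(264,305)]]
print(h0,h1,c,tip,np.linalg.norm(h0-h1))
d=tip-h0; print("yaw",np.degrees(np.arctan2(d[1],d[0])))
m,b=f((357,347),.001),f((420,345),.001); print("drawn",m,b,np.linalg.norm(m-b))
g=(h0+h1)/2; print(g,shift([g[0],g[1],.23],90+2))
E
```

```text
[0.46418039 0.3505656  0.045     ] [0.46478605 0.25151732 0.045     ] [0.46975222 0.15513807 0.045     ] [0.47106471 0.11903076 0.045     ] 0.09905012999905913
yaw -88.29690334567776
drawn [0.42919182 0.01855172 0.001     ] [ 0.43190297 -0.05204309  0.001     ] 0.07064685319987561
[0.46448322 0.30104146 0.045     ] (array([-320.7, -173.7,    1.1]), np.float64(1.158))
```

{"op": "play_rows", "data": {"commands": "-60 -33 0 0.18 0.5;-120 -66 0 0.36 0.5;-180 -99 0 0.54 0.5;-235 -128 0 0.72 0.5;-280 -152 0 0.9 0.5"}}

```text
t: 0.92
eef_pos: [0.4319, 0.3394, 0.2316]
ee_rot: [-0.0, 0.599, 0.801, 0.0]
force: [0.9, 0.4, 0.2]
opening: 0.0425
grip_force: 0.0
```

```bash
python3 - <<'E'
from h import *
print(arm.get_obs()["t"],shift([.4645,.301,.2],91.7))
E
```

```text
0.925 (array([-46.1,  20.4,  31.6]), np.float64(0.258))
```

{"op": "play_rows", "data": {"commands": "-23 10 10 0.13 0.5;-46 20 20 0.258 0.5;-46 20 31 0.258 0.5;-46 20 31 0.258 0.5;-46 20 31 0.258 0.5"}}

```text
t: 1.55
eef_pos: [0.4625, 0.304, 0.2005]
ee_rot: [-0.0, 0.693, 0.721, 0.0]
force: [1.1, -0.9, 0.0]
opening: 0.0426
grip_force: 0.0
```

```bash
python3 - <<'E'
from h import *
o=arm.get_obs();print(o["t"],o["eef_pos"],o["ee_rot"])
c=cap("wrist","w1.png")
print(proj(c,[.4645,.301,.045]),proj(c,[.4695,.155,.045]),proj(c,[.471,.122,.045]))
E
```

```text
1.55 [0.46253598 0.30400683 0.20046029] [-2.30376512e-04  6.93454425e-01  7.20500450e-01  9.54057337e-05]
[322.458337   183.89209898] [321.59587045 303.04390171] [321.73162339 326.13460368]
```

View pics/w1.png

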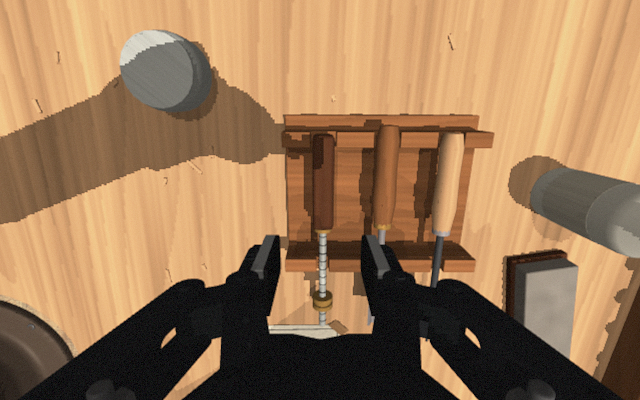

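```bash
python3 - <<'E'
from h import *
c=cap("wrist")
a=onplane(c,(323.5,136),.056);b=onplane(c,(323,231),.056);k=onplane(c,(322,300),.045);f=onplane(c,(322,308),.045);t=onplane(c,(322,326),.045)
print(a,b,k,f,t,np.linalg.norm(a-b)); d=t-a; y=np.degrees(np.arctan2(-d[1],-d[0]));print(y,arm.get_obs()["t"])
m=(a+b)/2
print(m,shift([m[0],m[1],.045-.019],y))
E
```

```text
[0.46359182 0.35123848 0.056     ] [0.4671898 0.2523845 0.056    ] [0.46995469 0.15909451 0.045     ] [0.47040438 0.14793305 0.045     ] [0.47144698 0.1220547  0.045     ] 0.09891943196100357
91.96301699287743 1.65
[0.46539081 0.30181149 0.056     ] (array([ -2.2,   2.4, 174.7]), np.float64(0.003))
```

{"op": "play_rows", "data": {"commands": "-1 1 50 0 0.5;-2 2 100 0 0.5;-2 2 140 0 0.5;-2 2 165 0 0.5;-2 2 176 0 0.5", "newtons": 30}}

```text
t: 2.28
eef_pos: [0.4646, 0.301, 0.0232]
ee_rot: [-0.0, 0.694, 0.72, -0.001]
force: [-0.0, -0.6, -0.3]
opening: 0.0429
grip_force: 0.0
```

{"op": "play_rows", "data": {"commands": "0 0 0 0 0.5;0 0 0 0 0.1;0 0 0 0 0.1;0 0 0 0 0.1;0 0 0 0 0.1", "newtons": 30}}

```text
t: 2.9
eef_pos: [0.4661, 0.3014, 0.0256]
ee_rot: [0.0, 0.695, 0.719, 0.001]
force: [-0.5, -0.5, 7.1]
opening: 0.0216
grip_force: 32.6
```

{"op": "play_rows", "data": {"commands": "0 0 -20 0 0.1;0 0 -70 0 0.1;0 0 -130 0 0.1;0 0 -190 0 0.1;0 0 -240 0 0.1"}}

```text
t: 3.52
eef_pos: [0.4653, 0.3007, 0.2672]
ee_rot: [-0.0, 0.695, 0.719, 0.001]
force: [1.2, 1.0, -1.4]
opening: 0.0215
grip_force: 31.6
```

```bash
python3 - <<'E'
from h import *
print(arm.get_obs()["t"],shift([.637,-.19,.42],92))
E
```

```text
3.525 (array([-496.2,  154.7, -153.3]), np.float64(-0.0))
```

{"op": "play_rows", "data": {"commands": "-20 10 -40 0 0.1;-55 25 -75 0 0.1;-100 40 -105 0 0.1;-150 55 -130 0 0.1;-200 70 -153 0 0.1"}}

```text
t: 4.15
eef_pos: [0.5422, 0.1017, 0.4186]
ee_rot: [-0.0, 0.694, 0.719, 0.001]
force: [-0.2, 1.2, -1.1]
opening: 0.0215
grip_force: 31.6
```

{"op": "play_rows", "data": {"commands": "-50 15 0 0 0.1;-105 32 0 0 0.1;-160 48 0 0 0.1;-215 66 0 0 0.1;-265 80 0 0 0.1"}}

```text
t: 4.78
eef_pos: [0.6316, -0.1604, 0.4173]
ee_rot: [-0.0, 0.695, 0.719, 0.0]
force: [0.5, 1.1, -1.6]
opening: 0.0218
grip_force: 31.6
```

{"op": "play_rows", "data": {"commands": "-25 5 0 0 0.1;-30 5 0 0 0.1;-30 5 0 0 0.1;-30 5 0 0 0.1;-30 5 0 0 0.1"}}

```text
t: 5.4
eef_pos: [0.6377, -0.187, 0.4176]
ee_rot: [-0.0, 0.694, 0.72, 0.0]
force: [0.4, -0.8, -1.9]
opening: 0.0218
grip_force: 31.6
```

```bash
python3 - <<'E'
from h import *
import pickle
o=arm.get_obs();print(o["t"],o["eef_pos"])
w=cap("wrist"); s=cap("side"); t=cap("top"); pickle.dump((w,s,t),open("v2.pkl","wb"))
print(proj(w,[.637,-.163,.225]),proj(s,[.637,-.163,.225]),proj(t,[.637,-.163,.225]))
A=cv2.resize(w["pixels"][60:330,140:500],(720,540),interpolation=cv2.INTER_CUBIC)
cv2.imwrite("pics/w2.png",A[:,:,::-1])
E
```

```text
5.4 [ 0.63768431 -0.18698405  0.41756777]
[320.74717398 152.80998144] [377.06950826 195.20354431] [375.11621683 167.91293365]
```

View pics/w2.png

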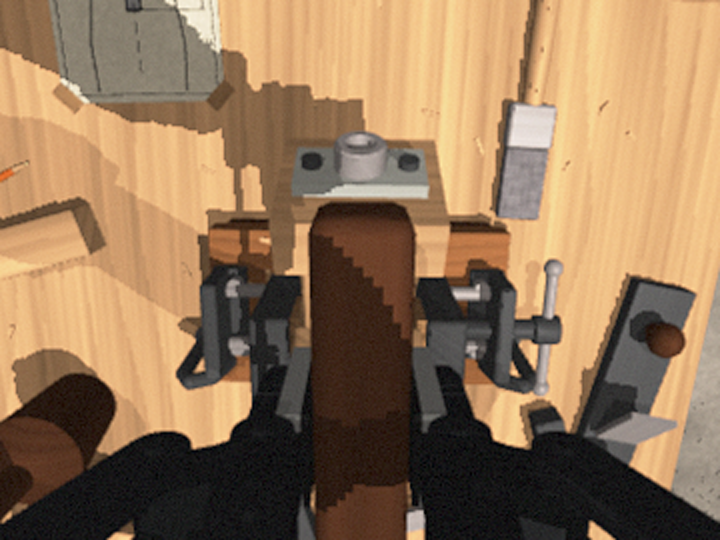

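```bash
python3 - <<'E'
from h import *
import pickle
w,s,t=pickle.load(open("v2.pkl","rb"))
f=lambda u,z:onplane(w,(140+u[0]/2,60+u[1]/2),z)
m=f((360,141),.225);print("mouth",m, "w",np.linalg.norm(f((335,143),.225)-f((386,143),.225)))
b1,b2=f((312,161),.2187),f((409,161),.2187);d=b2-b1;print(b1,b2,"yaw",np.degrees(np.arctan2(d[1],d[0])))
print(proj(s,m),proj(t,m))
o=[]
for c in (s,t):
    u=proj(c,m).round().astype(int); p=c["pixels"][u[1]-30:u[1]+30,u[0]-40:u[0]+40]; o.append(cv2.resize(p,(400,300),interpolation=cv2.INTER_CUBIC))
    print(u)
cv2.imwrite("pics/c2.png",np.hstack(o)[:,:,::-1])
E
```

```text
mouth [ 0.63521135 -0.13812231  0.225     ] w 0.02850370443241307
[ 0.60809961 -0.15086154  0.2187    ] [ 0.66377419 -0.14876106  0.2187    ] yaw 2.1606281181892486
[370.77520936 191.98259342] [366.44378137 168.4950969 ]
[371 192]
[366 168]
```

View pics/c2.png

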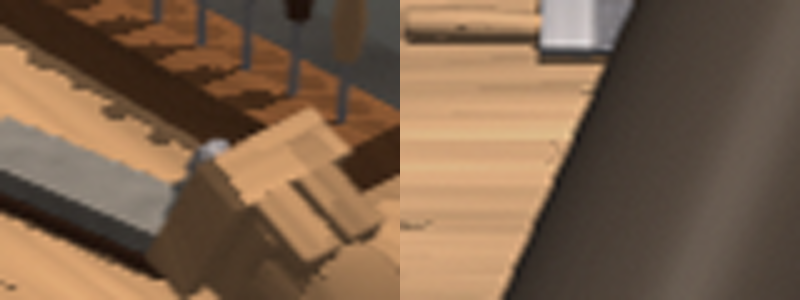

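```bash
cat >> h.py <<'E'
M=np.array([.6352,-.1381,.225]); Y=92.1; E1=np.array([np.cos(np.radians(Y)),np.sin(np.radians(Y)),0])
def G(u,v): # TCP for gauge origin at u mm outward, v mm above mouth
    return M+E1*u/1000+np.array([0,0,v/1000-.0194])
E
python3 - <<'E'
from h import *
print(arm.get_obs()["t"],G(215,0),shift(G(215,0),Y))
E
```

```text
5.55 [0.6273216 0.0767556 0.2056   ] (array([264.7,  -0.8, 211.9]), np.float64(-0.001))
```

{"op": "play_rows", "data": {"commands": "50 0 0 0 0.1;105 0 0 0 0.1;160 0 0 0 0.1;215 0 0 0 0.1;250 0 30 0 0.1"}}

```text
t: 6.18
eef_pos: [0.6295, 0.065, 0.389]
ee_rot: [0.001, 0.693, 0.721, 0.002]
force: [0.8, -0.5, -1.3]
opening: 0.0215
grip_force: 31.7
```

{"op": "play_rows", "data": {"commands": "10 -1 50 0 0.1;15 -1 100 0 0.1;15 -1 150 0 0.1;15 -1 182 0 0.1;15 -1 182 0 0.1"}}

```text
t: 6.8
eef_pos: [0.6257, 0.0766, 0.203]
ee_rot: [-0.001, 0.694, 0.719, -0.002]
force: [0.0, 0.8, 0.3]
opening: 0.0217
grip_force: 31.6
```

```bash
python3 - <<'E'
from h import *
import pickle
o=arm.get_obs();print(o["t"],o["eef_pos"],shift(G(215,0),Y))
s=cap("side"); t=cap("top"); w=cap("wrist"); pickle.dump((w,s,t),open("v3.pkl","wb"))
g=o["eef_pos"]+[0,0,.0194]; tip=g-E1*.18
print([proj(c,p).round(1) for c in(s,t,w) for p in (g,tip,M)])
l=[]
for c in (s,t):
    u=proj(c,tip).round().astype(int); l.append(cv2.resize(c["pixels"][u[1]-50:u[1]+50,u[0]-50:u[0]+30],(400,500),interpolation=cv2.INTER_CUBIC)); print(u)
cv2.imwrite("pics/c3.png",np.hstack(l)[:,:,::-1])
E
```

```text
6.8 [0.6256779  0.07658728 0.20304015] (array([ 0.1,  1.6, -2.6]), np.float64(-0.001))
[array([322.9, 166.9]), array([362.1, 188.3]), array([370.8, 192. ]), array([291.9, 171.8]), array([354.2, 169.7]), array([366.4, 168.5]), array([316.6, 265.9]), array([317.8, 509.3]), array([320.3, 547.5])]
[362 188]
[354 170]
```

View pics/c3.png

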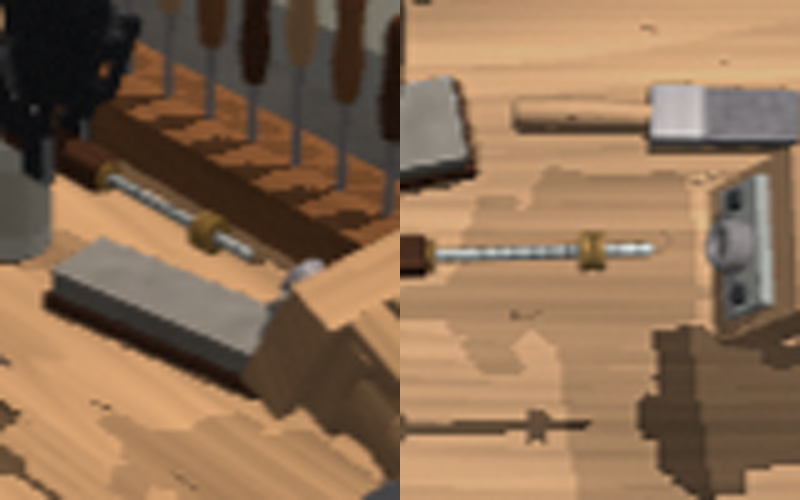

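```bash
python3 - <<'E'
from h import *
import pickle
w,s,t=pickle.load(open("v3.pkl","rb"))
f=lambda a,b:tri(s,(312+a[0]/5,138+a[1]/5),t,(304+b[0]/5,120+b[1]/5))
tip,e=f((262,262),(255,247));h,e2=f((108,179),(32,254));k,e3=f((207,230),(192,250))
print(tip,e,h,e2,k,e3,np.linalg.norm(tip-h),np.linalg.norm(tip-k))
d=tip-h;print("pitch down",np.degrees(np.arcsin(-d[2]/np.linalg.norm(d))))
print("tube left edge/top cam", tri(s,(312+305/5,138+270/5),t,(304+318/5,120+245/5)))
E
```

```text
[ 0.63678985 -0.10695125  0.21442238] 0.0032091634257039293 [0.6285288  0.02394431 0.21881572] 0.002609019414433052 [ 0.6300455  -0.06848998  0.22298761] 0.0024883682185709304 0.13122954390009034 0.03997648108819001
pitch down 1.918520094227647
tube left edge/top cam (array([ 0.63589657, -0.14294896,  0.22601659]), np.float64(0.005687549983320722))
```

{"op": "play_rows", "data": {"commands": "-10 0 -5 0 0.1;-20 0 -5 0 0.1;-26 0 -5 0 0.1;-26 0 -5 0 0.1;-26 0 -5 0 0.1"}}

```text
t: 7.58
eef_pos: [0.6281, 0.0507, 0.2102]
ee_rot: [-0.0, 0.695, 0.719, 0.0]
force: [-0.5, 0.4, -0.7]
opening: 0.0216
grip_force: 31.6
```

```bash
python3 - <<'E'
from h import *
import pickle
o=arm.get_obs();print(o["t"],o["eef_pos"],o["force"])
s=cap("side"); t=cap("top"); pickle.dump((s,t),open("v4.pkl","wb"))
l=[]
for c in (s,t):
    u=proj(c,M).round().astype(int); l.append(cv2.resize(c["pixels"][u[1]-25:u[1]+25,u[0]-30:u[0]+20],(400,400),interpolation=cv2.INTER_CUBIC)); print(u-[30,25])
cv2.imwrite("pics/c4.png",np.hstack(l)[:,:,::-1])
E
```

```text
7.575 [0.62810406 0.05065451 0.21017573] [-0.50736503  0.43806442 -0.73741716]
[341 167]
[336 143]
```

View pics/c4.png

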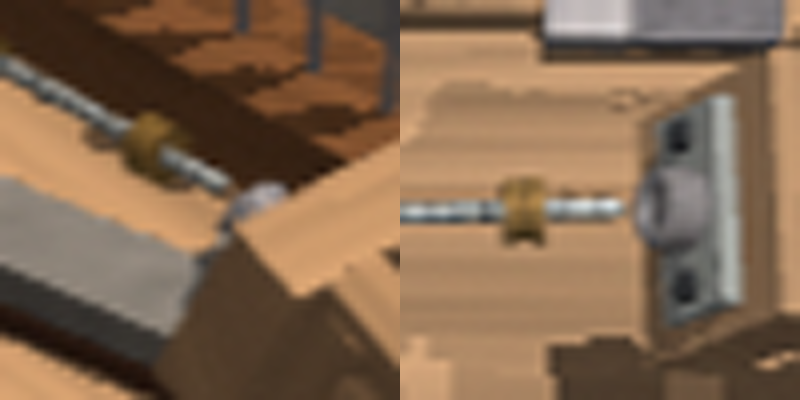

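{"op": "play_rows", "data": {"commands": "-5 0 0 0 0.1;-10 0 0 0 0.1;-14 0 0 0 0.1;-17 0 0 0 0.1;-19 0 0 0 0.1"}}

```text
t: 8.3
eef_pos: [0.6287, 0.0342, 0.2102]
ee_rot: [-0.001, 0.694, 0.72, 0.001]
force: [-0.6, 9.0, -2.3]
opening: 0.0213
grip_force: 31.6
```

{"op": "play_rows", "data": {"commands": "0 0 -6 0 0.1;0 0 -12 0 0.1;-1 0 -18 0 0.1;-2 0 -25 0 0.1;-3 0 -31 0 0.1"}}

```text
t: 8.93
eef_pos: [0.6288, 0.0301, 0.2415]
ee_rot: [-0.001, 0.694, 0.72, 0.001]
force: [-0.8, 5.3, -1.6]
opening: 0.0216
grip_force: 31.3
```

```bash
cat > v.py <<'E'
from h import *
import sys
o=arm.get_obs();print(o["t"],o["eef_pos"],o["force"])
s=cap("side"); t=cap("top")
l=[]
for c in (s,t):
    u=proj(c,M).round().astype(int); l.append(cv2.resize(c["pixels"][u[1]-45:u[1]+30,u[0]-55:u[0]+20],(400,400),interpolation=cv2.INTER_CUBIC)); print(u-[55,45])
cv2.imwrite("pics/"+sys.argv[1],np.hstack(l)[:,:,::-1])
E
python3 v.py c5.png
```

```text
8.925 [0.62877335 0.03005994 0.24152414] [-0.77517688  5.32821952 -1.58409746]
[316 147]
[311 123]
```

View pics/c5.png

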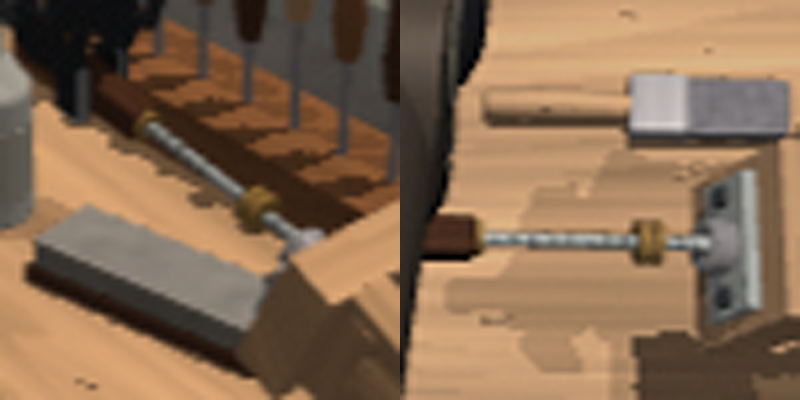

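```bash
python3 - <<'E'
from h import *
s=cap("side"); t=cap("top"); k=75/400
f=lambda a,b:tri(s,(316+a[0]*k,147+a[1]*k),t,(311+b[0]*k,123+b[1]*k))
h,e=f((148,122),(82,239));c,e2=f((257,207),(250,242));d=c-h
g=arm.get_obs()["eef_pos"]+[0,0,.0194]
print(h,e,c,e2,np.degrees(np.arcsin(-d[2]/np.linalg.norm(d))),np.linalg.norm(d),g)
for th in (0,5,10,15):
    a=np.radians(th); ax=E1*np.cos(a)+[0,0,np.sin(a)]
    print(th,[((proj(s,g-ax*r)-[316,147])/k).round() for r in(.05,.132,.18)],[((proj(t,g-ax*r)-[311,123])/k).round() for r in(.05,.132,.18)],((g-ax*.18-M)*1000).round(1))
E
```

```text
[ 0.62875855 -0.02306613  0.25346125] 0.00035599627645489383 [ 0.63220735 -0.11253257  0.23596891] 0.0004846825063930712 11.054816473525563 0.09122565948273556 [0.62899835 0.02974048 0.26100638]
0 [array([148., 108.]), array([248., 161.]), array([310., 193.])] [array([ 76., 231.]), array([234., 226.]), array([326., 223.])] [  0.4 -12.   36. ]
5 [array([148., 114.]), array([247., 178.]), array([308., 217.])] [array([ 76., 234.]), array([231., 232.]), array([321., 232.])] [  0.4 -11.4  20.3]
10 [array([147., 120.]), array([245., 194.]), array([304., 239.])] [array([ 75., 236.]), array([227., 238.]), array([314., 240.])] [ 0.3 -9.3  4.7]
15 [array([146., 126.]), array([241., 209.]), array([299., 260.])] [array([ 73., 238.]), array([221., 244.]), array([305., 248.])] [  0.2  -5.9 -10.6]
```

{"op": "play_rows", "data": {"commands": "-2 0 -9 0 0.1;-4 0 -17 0 0.1;-7 0 -24 0 0.1;-10 0 -30 0 0.1;-14 0 -35 0 0.1"}}

```text
t: 9.75
eef_pos: [0.6295, 0.0134, 0.2768]
ee_rot: [0.0, 0.695, 0.719, -0.0]
force: [0.5, 1.5, -2.3]
opening: 0.0217
grip_force: 31.6
```

```bash
cat > uv.py <<'E'
from h import *
o=arm.get_obs(); d=o["eef_pos"]+[0,0,.0194]-M; u,v=1000*(d@E1),1000*d[2]
print("t",o["t"],"u",u.round(1),"v",v.round(1),"lat",(1000*(d@np.array([E1[1],-E1[0],0]))).round(1),"perp off axis",(v*np.cos(.4363)-u*np.sin(.4363)).round(1),"along",(u*np.cos(.4363)+v*np.sin(.4363)).round(1),o["force"].round(1),o["grip_force"])
E
python3 uv.py
```

```text
t 9.75 u 151.6 v 71.2 lat -0.1 perp off axis 0.4 along 167.5 [ 0.5  1.5 -2.3] 31.593782901763916
```

{"op": "play_rows", "data": {"commands": "-5.4 0 2.5 0 0.1;-10.9 0 5.1 0 0.1;-16.3 0 7.6 0 0.1;-21.7 0 10.1 0 0.1;-27.2 0 12.7 0 0.1"}}

```text
t: 10.38
eef_pos: [0.6304, -0.0127, 0.2635]
ee_rot: [-0.0, 0.695, 0.719, 0.0]
force: [-0.9, 2.0, 1.1]
opening: 0.0213
grip_force: 31.9
```

```bash
python3 uv.py
```

```text
t 10.375 u 125.5 v 57.9 lat -0.2 perp off axis -0.5 along 138.2 [-0.9  2.   1.1] 31.933987140655518
```

{"op": "play_rows", "data": {"commands": "-4.5 0 2.1 0 0.1;-9.1 0 4.2 0 0.1;-13.6 0 6.3 0 0.1;-18.1 0 8.5 0 0.1;-21.7 0 10.1 0 0.1"}}

```text
t: 11.0
eef_pos: [0.6312, -0.0348, 0.2534]
ee_rot: [0.0, 0.695, 0.719, 0.0]
force: [-0.6, 1.8, 1.0]
opening: 0.0218
grip_force: 32.0
```

```bash
python3 uv.py
```

```text
t 11.0 u 103.4 v 47.8 lat -0.2 perp off axis -0.3 along 113.9 [-0.6  1.8  1. ] 31.95643723011017
```

{"op": "play_rows", "data": {"commands": "-0.9 0 0.4 0 0.1;-1.8 0 0.8 0 0.1;-2.7 0 1.3 0 0.1;-3.6 0 1.7 0 0.1;-4.5 0 2.1 0 0.1"}}

```text
t: 11.62
eef_pos: [0.6313, -0.039, 0.2514]
ee_rot: [0.0, 0.695, 0.719, 0.0]
force: [-0.3, 1.7, 1.0]
opening: 0.0215
grip_force: 32.0
```

```bash
python3 uv.py
```

```text
t 11.625 u 99.2 v 45.8 lat -0.2 perp off axis -0.5 along 109.3 [-0.3  1.7  1. ] 31.97145402431488
```

{"op": "play_rows", "data": {"commands": "-0.9 0 0.4 0 0.1;-1.8 0 0.8 0 0.1;-2.7 0 1.3 0 0.1;-3.6 0 1.7 0 0.1;-4.5 0 2.1 0 0.1"}}

```text
t: 12.25
eef_pos: [0.6315, -0.0435, 0.2493]
ee_rot: [0.0, 0.695, 0.719, 0.0]
force: [-0.2, 1.1, 2.2]
opening: 0.0213
grip_force: 32.0
```

```bash
python3 uv.py
```

```text
t 12.25 u 94.7 v 43.7 lat -0.2 perp off axis -0.4 along 104.2 [-0.2  1.1  2.2] 31.981878876686096
```

{"op": "play_rows", "data": {"commands": "-0.9 0 0.4 0 0.1;-1.8 0 0.8 0 0.1;-2.7 0 1.3 0 0.1;-2.7 0 1.3 0 0.1;-2.7 0 1.3 0 0.1"}}

```text
t: 12.88
eef_pos: [0.6317, -0.0443, 0.2483]
ee_rot: [-0.001, 0.694, 0.72, 0.001]
force: [-1.2, 6.8, 4.1]
opening: 0.0215
grip_force: 32.5
```

```bash
python3 uv.py
```

```text
t 12.875 u 93.9 v 42.7 lat -0.1 perp off axis -0.9 along 103.2 [-1.2  6.8  4.1] 32.48622715473175
```

{"op": "play_rows", "data": {"commands": "-0.9 0 0.4 0 0.1;-1.8 0 0.8 0 0.1;-1.8 0 0.8 0 0.1;-1.8 0 0.8 0 0.1;-1.8 0 0.8 0 0.1"}}

```text
t: 13.5
eef_pos: [0.6319, -0.0442, 0.2478]
ee_rot: [-0.001, 0.694, 0.72, 0.002]
force: [-1.2, 12.1, 7.2]
opening: 0.0218
grip_force: 32.8
```

```bash
python3 - <<'E'
exec(open('uv.py').read())
s=cap("side"); t=cap("top"); l=[]
for c in (s,t):
    u=proj(c,M).round().astype(int); l.append(cv2.resize(c["pixels"][u[1]-25:u[1]+25,u[0]-35:u[0]+15],(400,400),interpolation=cv2.INTER_CUBIC)); print(u-[35,25])
cv2.imwrite("pics/c6.png",np.hstack(l)[:,:,::-1])
E
```

```text
t 13.5 u 94.0 v 42.2 lat 0.1 perp off axis -1.5 along 103.0 [-1.2 12.1  7.2] 32.81474769115448
[336 167]
[331 143]
```

{"op": "play_rows", "data": {"commands": "6 0 -2.8 0 0.1;15 0 -7 0 0.1;26 0 -12.1 0 0.1;38 0 -17.7 0 0.1;50 0 -23.3 0 0.1"}}

```text
t: 14.22
eef_pos: [0.6298, 0.003, 0.2709]
ee_rot: [0.0, 0.695, 0.719, 0.0]
force: [0.6, -0.8, -1.5]
opening: 0.0214
grip_force: 31.6
```

{"op": "play_rows", "data": {"commands": "12 0 -5.6 0 0.1;24 0 -11.2 0 0.1;36 0 -16.8 0 0.1;46 0 -21.4 0 0.1;46 0 -21.4 0 0.1"}}

```text
t: 14.85
eef_pos: [0.6284, 0.0491, 0.2922]
ee_rot: [0.0, 0.694, 0.72, 0.0]
force: [0.4, -0.2, -1.4]
opening: 0.0218
grip_force: 31.6
```

```bash
python3 - <<'E'
exec(open('uv.py').read())
s=cap("side"); t=cap("top"); l=[]
for c in (s,t):
    u=proj(c,M).round().astype(int); l.append(cv2.resize(c["pixels"][u[1]-55:u[1]+20,u[0]-60:u[0]+15],(400,400),interpolation=cv2.INTER_CUBIC)); print(u-[60,55])
cv2.imwrite("pics/c7.png",np.hstack(l)[:,:,::-1])
E
```

```text
t 14.85 u 187.4 v 86.6 lat 0.0 perp off axis -0.7 along 206.4 [ 0.4 -0.2 -1.4] 31.647929549217224
[311 137]
[306 113]
```

View pics/c7.png

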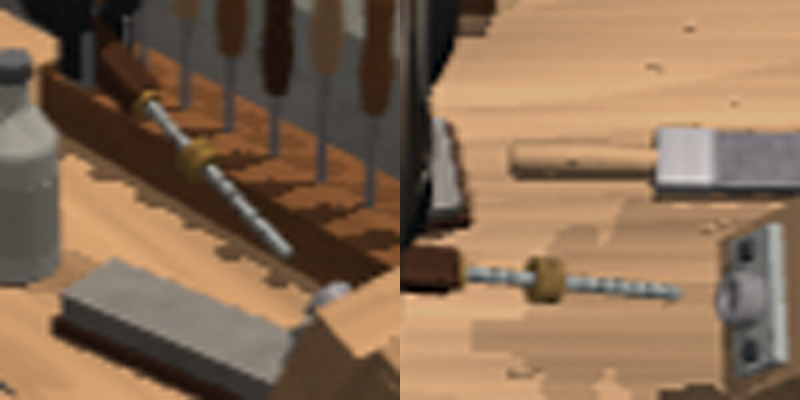

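```bash
python3 - <<'E'
exec(open('uv.py').read())
s=cap("side"); t=cap("top"); k=75/400
f=lambda a,b:tri(s,(311+a[0]*k,137+a[1]*k),t,(306+b[0]*k,113+b[1]*k))
h,e=f((151,102),(66,273));c,e2=f((198,155),(146,281));p,e3=f((290,252),(279,293));d=p-h
print(h,e,c,e2,p,e3,np.linalg.norm(d),"c-tip",np.linalg.norm(p-c),"pitch",np.degrees(np.arcsin(-d[2]/np.linalg.norm(d))))
ax=-d/np.linalg.norm(d); print("origin from tip",p+.18*ax,"TCP+",o["eef_pos"]+[0,0,.0194],"tip uv",(p-M)@E1*1000,p[2]-M[2])
E
```

```text
t 14.95 u 185.9 v 86.2 lat -0.2 perp off axis -0.4 along 204.9 [-0.7 -1.2 -1.7] 31.648499965667725
[ 0.62802711 -0.00194232  0.29329148] 0.0007257761781659903 [ 0.62890244 -0.04251845  0.27524386] 0.00018046767740585357 [ 0.63329465 -0.11420747  0.24133029] 0.002537448907743574 0.12381911974839609 c-tip 0.07942755866603825 pitch 24.81274433208354
origin from tip [0.62563705 0.04899613 0.31686801] TCP+ [0.62818009 0.04761853 0.31118709] tip uv 23.946305678130937 0.016330288302656565
```

{"op": "play_rows", "data": {"commands": "0 0 -10 0 0.1;0 0 -20 0 0.1;-12 0 -20 0 0.1;-28 0 -18 0 0.1;-40 0 -14 0 0.1"}}

```text
t: 15.68
eef_pos: [0.6295, 0.0058, 0.3056]
ee_rot: [0.0, 0.695, 0.719, -0.0]
force: [-0.6, -0.3, -1.4]
opening: 0.0217
grip_force: 31.7
```

```bash
python3 uv.py
```

```text
t 15.675 u 144.0 v 100.0 lat -0.4 perp off axis 29.8 along 172.8 [-0.6 -0.3 -1.4] 31.672303676605225
```

{"op": "play_rows", "data": {"commands": "2 0 11 0 0.1;5 0 18 0 0.1;8 0 25 0 0.1;11 0 32 0 0.1;13 0 39 0 0.1"}}

```text
t: 16.3
eef_pos: [0.6293, 0.022, 0.2665]
ee_rot: [-0.0, 0.694, 0.72, 0.0]
force: [0.1, 0.5, 1.6]
opening: 0.0214
grip_force: 31.3
```

{"op": "play_rows", "data": {"commands": "2 0 7 0 0.1;3 0 14 0 0.1;5 0 21 0 0.1;6 0 29 0 0.1;6 0 29 0 0.1"}}

```text
t: 16.92
eef_pos: [0.6287, 0.027, 0.237]
ee_rot: [-0.0, 0.695, 0.719, -0.0]
force: [0.1, 0.3, 0.4]
opening: 0.0217
grip_force: 30.8
```

```bash
python3 uv.py; python3 - <<'E'
from h import *
s=cap("side");t=cap("top")
g=arm.get_obs()["eef_pos"]+[0,0,.0194]
for n,c in(("s",s),("t",t)):
    a,b=proj(c,g-E1*.06),proj(c,g-E1*.2); print(n,a,b)
    x0,x1=int(a[0])-8,int(b[0])+10
    p=c["pixels"].astype(int)
    # silvery rod: bright, low saturation ; brass: r-b large, darker than wood
    y0=int(min(a[1],b[1]))-18
    sub=p[y0:y0+45,x0:x1]; hsv=cv2.cvtColor(sub.astype(np.uint8),cv2.COLOR_RGB2HSV)
    rod=(hsv[...,1]<60)&(hsv[...,2]>110); 
    for x in range(0,x1-x0,3):
        r=np.where(rod[:,x])[0]; print(x+x0,(r+y0).tolist())
E
```

```text
t 16.925 u 165.2 v 31.4 lat -0.5 perp off axis -41.3 along 163.1 [0.1 0.3 0.4] 30.831636786460876
s [346.49363358 169.8361292 ] [379.76078478 187.47654216]
338 [188, 189, 190, 191, 192, 193, 194, 195]
341 [189, 190, 191, 192, 193, 194, 195]
344 [170, 191, 192, 193, 194, 195]
347 [171, 192, 193, 194, 195]
350 [193, 194, 195]
353 [194, 195]
356 []
359 [179]
362 [181]
365 [183]
368 [184, 185]
371 [186, 187, 191, 192]
374 [188, 190, 191, 192]
377 []
380 []
383 []
386 []
t [329.91291199 166.74678479] [380.11540509 165.07766942]
321 []
324 []
327 [167]
330 [166, 167]
333 [166, 167]
336 [166, 167]
339 [166, 167]
342 []
345 []
348 [166, 167]
351 [166, 167]
354 [166, 167]
357 [147, 166, 167]
360 [147, 166, 167]
363 [147, 166, 167]
366 [147, 166, 167, 169, 170]
369 [147, 164, 165, 166, 167, 171]
372 [147, 156, 164, 165, 166, 167, 168, 169, 170, 171, 181]
375 [147, 155, 156, 157, 158, 159, 160, 161, 162, 163, 164, 165, 166, 167, 168, 169, 170, 171, 172, 173, 174, 177, 178]
378 [147, 166, 167, 170, 171, 172, 173, 174, 175, 176, 177, 178, 179, 180]
381 [147]
384 []
387 []
```

{"op": "play_rows", "data": {"commands": "0 0 4 0 0.1;0 0 8 0 0.1;0 0 12 0 0.1;0 0 14 0 0.1;0 0 15 0 0.1"}}

```text
t: 17.65
eef_pos: [0.629, 0.0268, 0.2228]
ee_rot: [0.0, 0.695, 0.719, -0.0]
force: [-0.5, 1.2, 0.4]
opening: 0.0218
grip_force: 31.0
```

```bash
python3 uv.py; cat > pitch.py <<'E'
from h import *
s=cap("side"); g=arm.get_obs()["eef_pos"]+[0,0,.0194]
q=arm.get_obs()["ee_rot"]; X=R.from_quat([q[1],q[2],q[3],q[0]]).as_matrix()[:,0]; X[2]=0
p=s["pixels"]; hsv=cv2.cvtColor(p,cv2.COLOR_RGB2HSV)
pts=[]
for r in np.linspace(.07,.165,60):
    c=proj(s,g-X*r); x=int(round(c[0])); ys=[y for y in range(int(c[1])-4,int(c[1])+9) if hsv[y,x,1]<60 and hsv[y,x,2]>110]
    if ys: pts.append((x,np.mean(ys)))
pts=sorted(set(pts)); print([(int(a),round(b,1)) for a,b in pts])
if len(pts)>2: print("slope",np.polyfit(*zip(*pts),1)[0])
for th in(-5,0,5,10):
    a=np.radians(th); ax=X*np.cos(a)+[0,0,np.sin(a)]; d=proj(s,g-ax*.165)-proj(s,g-ax*.07); print(th,d[1]/d[0])
E
python3 pitch.py
```

```text
t 17.65 u 165.0 v 17.2 lat -0.2 perp off axis -54.2 along 156.8 [-0.5  1.2  0.4] 31.00494682788849
[(349, np.float64(175.0)), (351, np.float64(176.0)), (357, np.float64(179.0)), (358, np.float64(180.0)), (359, np.float64(180.0)), (360, np.float64(181.0)), (361, np.float64(181.0)), (362, np.float64(182.0)), (363, np.float64(182.5)), (364, np.float64(183.0)), (365, np.float64(184.0)), (367, np.float64(185.0)), (368, np.float64(185.0)), (369, np.float64(185.5)), (370, np.float64(188.3)), (371, np.float64(188.3))]
slope 0.5901561439239599
-5 0.42712727789885996
0 0.5400929863652933
5 0.652920181805663
10 0.7673464457721426
```

{"op": "play_rows", "data": {"commands": "0 0 -20 0 0.1;15 0 -40 0 0.1;40 0 -40 0 0.1;70 0 -40 0 0.1;100 0 -40 0 0.1"}}

```text
t: 18.32
eef_pos: [0.6252, 0.1274, 0.2627]
ee_rot: [-0.0, 0.695, 0.719, -0.0]
force: [0.6, -0.2, -2.2]
opening: 0.0217
grip_force: 30.8
```

```bash
python3 pitch.py; python3 - <<'E'
from h import *
print(shift([.425,.128,.081],92.2))
E
```

```text
[(326, np.float64(152.0)), (327, np.float64(152.0)), (328, np.float64(153.0)), (329, np.float64(153.0)), (336, np.float64(157.0)), (337, np.float64(157.0)), (338, np.float64(158.0)), (340, np.float64(159.0)), (341, np.float64(160.0)), (342, np.float64(160.0)), (343, np.float64(161.0)), (344, np.float64(161.0)), (345, np.float64(162.0)), (346, np.float64(162.0))]
slope 0.5278268551236742
-5 0.3944544927819209
0 0.5138724450761322
5 0.6323357275883997
10 0.7516613496876012
(array([   2.1, -199.5,  181.5]), np.float64(0.001))
```

Level within about 1°. Over to the drawing.

{"op": "play_rows", "data": {"commands": "0 -35 10 0 0.1;0 -75 40 0 0.1;0 -115 75 0 0.1;1 -155 110 0 0.1;2 -185 145 0 0.1"}}

```text
t: 19.0
eef_pos: [0.4387, 0.122, 0.117]
ee_rot: [-0.0, 0.695, 0.719, 0.0]
force: [1.4, -0.2, -1.5]
opening: 0.021
grip_force: 30.7
```

{"op": "play_rows", "data": {"commands": "0 -10 18 0 0.1;0 -15 30 0 0.1;0 -15 36 0 0.1;0 -15 36 0 0.1;0 -15 36 0 0.1"}}

```text
t: 19.62
eef_pos: [0.4264, 0.122, 0.0823]
ee_rot: [0.0, 0.695, 0.719, 0.0]
force: [-0.7, 0.2, -0.5]
opening: 0.0215
grip_force: 30.7
```

```bash
python3 pitch.py; python3 - <<'E'
from h import *
o=arm.get_obs();t=cap("top"); print(o["t"],o["qvel"].round(3))
X=np.array([np.cos(np.radians(92.2)),np.sin(np.radians(92.2)),0]); g=o["eef_pos"]+[0,0,.0194]; print("tip",g-.18*X,"collar",g-.108*X)
p=t["pixels"]; hsv=cv2.cvtColor(p,cv2.COLOR_RGB2HSV)
a=proj(t,g-X*.05); b=proj(t,g-X*.18); print(a,b)
y=int(round((a[1]+b[1])/2))
for yy in range(y-2,y+3): print(yy,[(x,*p[yy,x].tolist()) for x in range(int(a[0])+6,int(b[0])+6,2)] if abs(yy-y)<1 else "")
E
```

```text
[(280, np.float64(222.5)), (281, np.float64(223.5)), (282, np.float64(224.0)), (287, np.float64(228.0)), (288, np.float64(228.5)), (289, np.float64(230.0)), (290, np.float64(230.5)), (290, np.float64(233.0)), (291, np.float64(234.5)), (291, np.float64(236.0)), (292, np.float64(235.0)), (293, np.float64(236.4)), (294, np.float64(236.8)), (294, np.float64(237.5)), (295, np.float64(238.4)), (296, np.float64(238.4)), (297, np.float64(239.2)), (298, np.float64(239.9)), (298, np.float64(240.4)), (299, np.float64(240.2))]
slope 1.02379398496241
-5 0.6085579784342303
0 0.7232667932874799
5 0.8352813542366372
10 0.9463634807927517
19.675 [-0.002 -0.001 -0.002  0.005 -0.003 -0.002 -0.001]
tip [ 0.43318177 -0.05791975  0.10172221] collar [0.43041785 0.01402718 0.10172221]
[295.60361986 243.5782473 ] [337.48719117 242.24357877]
241 
242 
243 [(301, 158, 159, 154), (303, 184, 185, 180), (305, 174, 175, 170), (307, 189, 192, 188), (309, 166, 143, 111), (311, 139, 106, 61), (313, 176, 160, 135), (315, 164, 165, 162), (317, 145, 146, 142), (319, 167, 170, 165), (321, 125, 126, 123), (323, 159, 161, 156), (325, 130, 132, 127), (327, 118, 119, 116), (329, 136, 137, 133), (331, 120, 121, 118), (333, 111, 112, 109), (335, 129, 131, 128), (337, 154, 148, 136), (339, 162, 156, 141), (341, 164, 158, 144)]
244 
245
```

{"op": "play_rows", "data": {"commands": "2 0 0 0 0.1;4 0 0 0 0.1;4 0 0 0 0.1;4 0 0 0 0.1;4 0 0 0 0.1"}}

```text
t: 20.35
eef_pos: [0.4254, 0.1259, 0.0819]
ee_rot: [-0.0, 0.695, 0.719, -0.0]
force: [-0.9, 0.4, -0.5]
opening: 0.0211
grip_force: 30.7
```

```bash
python3 -c "
from h import *
o=arm.get_obs(); print(o['eef_pos'],abs(o['qvel']).max(),o['grip_force']); print(arm.close_job())"
```

```text
[0.42536227 0.12589028 0.0818738 ] 0.0016938357667669792 30.676265358924866
the job is handed in; nothing more can be done
None
```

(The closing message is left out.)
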